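# Find which lid fits which canister and screw both home

### The arm

A 7-joint arm with a two-finger parallel gripper is mounted at the origin on the work surface. World frame = base frame: x ahead of the robot, y to its left, z up, the work surface at z = 0. Lengths are in m, angles in degrees, forces in N, time in s.
With the tool pointing down it reaches from about 0.425 to 0.875 m from the base axis. Payload 4.7 kg.
Tool frame: the origin (TCP) lies at the very end of the fingers, on their centre line; the grasp point (between the pads) lies env.hold_point_z behind it (env.hold_point_z is the distance from the TCP to the grasp point, in m); z points along the fingers, y is the line along which they close (so a half turn about z gives the same grasp; the last joint's range is limited). The gripper opens to 87 mm and grips with 3 to 60 N. Pads are 19 mm wide; open, the fingers measure 117 mm over their backs; the gripper's body (75 mm by 190 mm) begins 51 mm behind the grasp point.
Start: joints at [68.188, 18.392, -4.016, 83.108, 1.295, 78.541, -3.26], TCP at [0.25, -0.6, 0.223] pointing down, gripper open.
Joint ranges: [-163.93, 163.93], [-17.29, 119.83], [-79.2, 71.16], [3.27, 140.29], [-89.18, 269.18], [5.43, 117.66], [-154.24, 154.24]. Speed limits (degrees/s): [147.25, 147.25, 180, 180, 180, 180, 180].

### API

Orientations are given as [roll, pitch, yaw] about the fixed x, y, z axes, in that order (R = Rz(yaw) Ry(pitch) Rx(roll)).
In Python, from cell import env gives the robot as it stands.
- The arm moves only by the shell command python3 -m jog 'ROWS' [FORCE]. ROWS is JSON, a list of rows, each an object with "dp": the shift along the tool's x, y, z in cm, a list of three; "twist": the turn about the tool's z in degrees; "fingers": the opening, from 0 (shut) to 1 (fully open). A call has 1 to 8 rows; each row is the pose to reach, as a shift and turn from the pose commanded when the call began, along the tool's axes at that moment; what a row does not reach only later rows make up. A row lasts 1/8 s, in which the tool goes at most 62.5 mm and 10.7 degrees, less where a joint would pass 70% of its speed; a pose out of reach is approached as far as the arm can. A call with a gripper value outside its range is refused whole. The fingers move at their own pace and stop on an object; FORCE is the grip in N (left out, the last holds). Time passes only in rows, so rows that repeat a pose let the fingers close. It gives the time, the measured TCP pose, the force, the opening and the grip force at its end, in the units of the state.
- env.get_obs(): the state, without advancing time (a new reading comes with each control period).
- env.read_camera(name): name is "scene" or "top"; returns a dict with "pixels" (400x640x3 uint8, blue, green, red), "depth" (400x640 float32, m along the optical axis (not along the pixel's ray), 0 where there is no reading), "fx", "fy", "cx", "cy" (pixels), "k1" (the pictures are not rectified: a ray, as slopes to the right and down, at radius r is drawn at 1 + k1 r^2 times it, then the intrinsics apply), "rvec" (rotation vector, rad) and "tvec" (3), from world to camera coordinates, as OpenCV has them. Camera axes: x right, y down, z forward; pixel columns grow to the right and rows downward; lengths in m; the calibration is good to about 2 mm. A picture is of the moment at which its call begins.
- env.sign_off(): hands the job in; it is judged then, once.
The state is a dict: "time_s": time; "qpos": joint angles; "joint_velocities": joint speeds; "effort": joint torques, N m; "tool_pos": TCP position; "tool_rot": TCP orientation; "force": force on the tool from outside, world axes, zero at the start; "wrist_torque": the same for the moment, N m; "grip_width": finger opening in m; "grasp_force": force on a finger pad.
Only numpy, scipy, OpenCV 4.12 (cv2) and the standard library are available. Lean on these libraries where they do the work, as an engineer would, in place of code of your own. Each camera call takes 0.05 s, during which the arm holds its last target. There are 200 camera calls.

### The job

Close both canisters in the rack with the two loose steel lids. The lids look alike but each threads onto only one of the canisters, so find out by trying which goes where, and screw each down clockwise until it is fully home, level and resting on the rim. Leave the pump bottle, wipes can, glove carton, tape and brush around them where they are.

Things in the scene. Friction and masses are not known exactly. Their poses are not given: they have to be found in the camera images.
- rack: steel rack bolted to the bench; it never moves. Two pockets hold white square refill canisters (92 x 92 mm) side by side, 130 mm apart, so that they cannot turn. Origin on the bench at the middle of its underside, y from the right canister to the left, z up. The shoulders are 126 mm above the bench; on each stands a steel neck 46 mm across, 32 mm tall, with thread ridges out to 56 mm across
- mouth_left (a point): centre of the left canister's rim (rack y +65 mm), 158 mm above the bench; axes as the rack's. Sealed by a disc level with the rim; the rim's edge is bevelled 3 mm. One neck has a 4-start thread of 36 mm lead, the other 6 starts of 54 mm lead, both right-handed; which canister has which, and where the ridges start, changes and is not told
- mouth_right (a point): centre of the right canister's rim (rack y -65 mm), 158 mm above the bench; axes as the rack's. On either neck a lid set on straight first rests on the ridges, 5 to 16 mm above home. The fitting lid sinks freely, 5.7 or 8.6 mm per radian turned clockwise (from above), needs 165 degrees at most, then is tight; let go, it stays, so it may be turned in several grips
- lid_1: round steel screw lid, 68 mm across, 27 mm tall, about 300 g, knurled side, lying open side down; outside the same as lid_2. Origin at the centre of its lower edge, z up through its closed top. Inside 61 mm across, 22 mm deep, with thread studs 3.4 mm thick that reach inwards to 49 mm across, the lowest 4.5 mm above the lower edge
- lid_2: round steel screw lid, the same as lid_1 outside (68 mm across, 27 mm tall, 300 g), origin and axes alike. Home: the top lies on the rim, the lid level, its origin 22 mm below the rim (136 mm above the bench). On the wrong neck a lid binds: it sinks some 2 mm at first, then no further as it is turned; forced on, it ends crooked or above home. Turn it back before lifting it off
- wipes_can: white canister of wipes with a teal lid, 88 mm across, 140 mm tall; a bystander, origin at the middle of its underside
- pump_bottle: white lotion pump bottle, 68 mm across, 190 mm tall; a bystander, origin at the middle of its underside
- glove_box: green carton of gloves, 120 x 235 x 70 mm; a bystander, origin at the middle of its underside
- tape_roll: roll of brown tape lying flat, 100 mm across, 25 mm tall; a bystander, origin at the middle of its underside
- scrub_brush: flat brush with a wooden handle, 200 mm long, lying; a bystander, origin at the middle of its underside
There are look-alikes about, which are no part of the job. What is shaped like the lid_1 but red or turquoise is not meant.

How it is judged:
By the outcome, as a careful person would: the job done as asked, in the order asked, and still so for the second after the job is handed in, with the robot touching nothing.
It also fails if it takes over 72 s, if anything falls off the work surface, if the arm or the gripper's body presses on something with over 40 N, if the wrist force passes 120 N, or if a joint passes its speed limit or range.

## Working session

There is one attempt and no reset: what is moved stays moved. The work goes in short steps, Python scripts to look and compute and a shell command to move; the robot and the scene stay as the last step left them, time stands still between calls to the robot, and variables do not carry over. Pictures are saved under pics/ and viewed, at most 10 in all, crops included, and the job is handed in when it is done.

```bash
ls; mkdir -p pics; python3 - <<'E'
from cell import env
import cv2
print(env.hold_point_z, env.get_obs())
for n in("scene","top"):
    c=env.read_camera(n); cv2.imwrite(f"pics/{n}0.png",c["pixels"]); print({k:c[k] for k in c if k not in("pixels","depth")}, (c["depth"]>0).mean())
E
```

```text
pics
0.0187 {'time_s': 0.0, 'qpos': array([68.18661838, 18.43910856, -4.01807558, 83.17205419,  1.2973495 ,
       78.54019634, -3.25896547]), 'joint_velocities': array([ 0.12558185,  0.01930563, -0.02419653, -0.03094735, -0.03104703,
        0.05521417, -0.00887129]), 'effort': array([-1.29582400e-03, -4.91276908e+01, -4.04449292e-01, -3.12530065e+01,
       -6.39346079e-02,  4.36358177e-02,  1.51313980e-04]), 'tool_pos': array([ 0.24977732, -0.59952165,  0.22148626]), 'tool_rot': array([-1.79894021e+02,  7.07152886e-03,  2.26269924e+01]), 'force': array([-0.05851582, -0.2042506 ,  0.01511756]), 'wrist_torque': array([ 0.00608735, -0.03654835, -0.02569923]), 'grasp_force': 0.0, 'grip_width': 0.08706482310361666}
{'fx': 374.1175313800006, 'fy': 374.1175313800006, 'cx': 316.93888969019656, 'cy': 194.02999117426899, 'k1': -0.03920957981213338, 'rvec': array([ 2.30394083,  1.29677261, -0.35348847]), 'tvec': array([-0.24732479, -0.28890198,  1.31525746])} 0.995703125
{'fx': 420.5583112522405, 'fy': 420.5583112522405, 'cx': 320.70390652176275, 'cy': 199.8861449608864, 'k1': -0.11289193911872557, 'rvec': array([ 2.116442  , -2.16306194,  0.15170191]), 'tvec': array([0.01614786, 0.49076599, 1.3151503 ])} 0.99581640625
```

View pics/scene0.png

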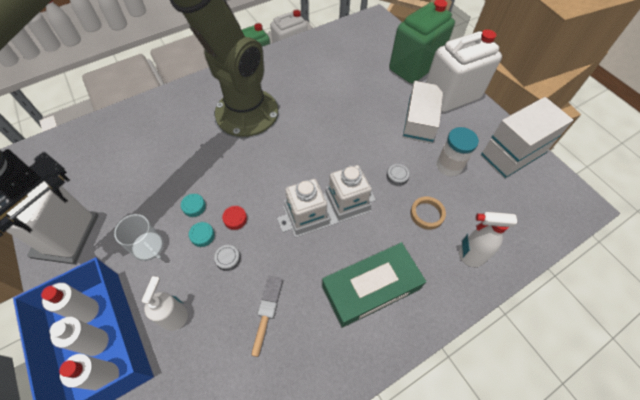

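View pics/top0.png

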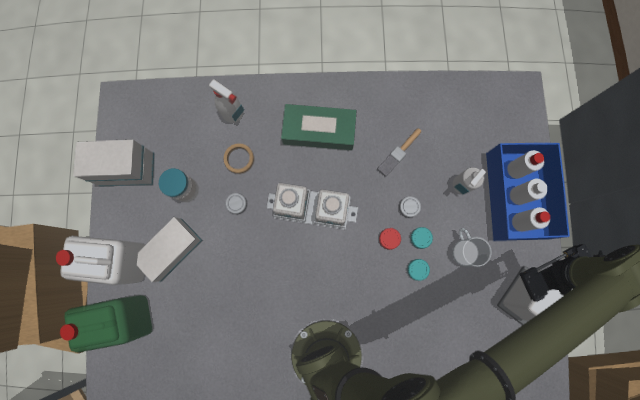

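The scene view shows grey lids at (398,174) and (227,257), and canister necks at about (306,190) and (351,176). In the top view the grey discs are at (236,203) and (410,206). The red disc at (390,239) and the turquoise ones at (422,238) and (418,270) are look-alikes. Only the two grey ones fit the description of bare steel lids. The necks are at (290,198) and (333,205).

```bash
cat > h.py <<'E'
import numpy as np, cv2
from cell import env
def cam(n):
    c=env.read_camera(n); c["R"]=cv2.Rodrigues(c["rvec"])[0]; c["o"]=-c["R"].T@c["tvec"]; return c
def slopes(c,uv):
    d=(np.atleast_2d(uv).astype(float)-[c["cx"],c["cy"]])/[c["fx"],c["fy"]]; s=d.copy()
    for _ in range(20): s=d/(1+c["k1"]*(s**2).sum(1,keepdims=True))
    return s
def plane(c,uv,z):
    s=slopes(c,uv); r=np.c_[s,np.ones(len(s))]@c["R"]
    return c["o"]+r*((z-c["o"][2])/r[:,2])[:,None]
def proj(c,p):
    q=np.atleast_2d(p)@c["R"].T+c["tvec"]; s=q[:,:2]/q[:,2:]
    return s*(1+c["k1"]*(s**2).sum(1,keepdims=True))*[c["fx"],c["fy"]]+[c["cx"],c["cy"]]
def cloud(c):
    v,u=np.mgrid[:400,:640]; s=slopes(c,np.c_[u.ravel(),v.ravel()]); d=c["depth"].ravel()
    return ((np.c_[s,np.ones(len(s))]*d[:,None]-c["tvec"])@c["R"]).reshape(400,640,3)
def near(c,xy,zlo,zhi,r):
    P=cloud(c); return P[(np.hypot(P[...,0]-xy[0],P[...,1]-xy[1])<r)&(P[...,2]>zlo)&(P[...,2]<zhi)]
def fit(q,it=1):
    (x,y),rad=cv2.minEnclosingCircle((q[:,:2]*1000).astype(np.float32)); return np.array([x,y])/1000,rad*2
E
python3 - <<'E'
from h import *
T=cam("top");S=cam("scene")
for nm,z,t,s in(("lidA(left)",.027,(236,203),(398,172)),("lidB(right)",.027,(410,206),(227,255)),("mouthL",.158,(290,198),(306,187)),("mouthR",.158,(333,205),(351,174))):
    p=plane(T,t,z)[0];print(nm,p.round(4),"scene ray",plane(S,s,z)[0].round(4))
    for n,c in(("T",T),("S",S)):
        q=near(c,p[:2],z-.006,z+.012,.06)
        if len(q)>5: print("  ",n,len(q),"med z",np.median(q[:,2]).round(4),"mean",q.mean(0).round(4),"enc",fit(q))
a=T["pixels"]
tiles=[cv2.resize(a[v-30:v+30,u-40:u+40],(400,300),interpolation=cv2.INTER_CUBIC) for u,v in((236,203),(410,206),(290,200),(333,205))]
cv2.imwrite("pics/crop1.png",np.vstack([np.hstack(tiles[:2]),np.hstack(tiles[2:])]))
E
```

```text
lidA(left) [0.4884 0.2815 0.027 ] scene ray [0.4915 0.2834 0.027 ]
   T 332 med z 0.0274 mean [0.4898 0.2835 0.0275] enc (array([0.49044955, 0.2831019 ]), 69.76968383789062)
   S 326 med z 0.0269 mean [0.4942 0.2805 0.0268] enc (array([0.49353769, 0.2820769 ]), 70.07872009277344)
lidB(right) [ 0.4659 -0.2834  0.027 ] scene ray [ 0.4685 -0.2812  0.027 ]
   T 346 med z 0.0273 mean [ 0.4658 -0.2839  0.0274] enc (array([ 0.46606506, -0.28411215]), 69.5206298828125)
   S 491 med z 0.0281 mean [ 0.4705 -0.2836  0.0279] enc (array([ 0.46870914, -0.28378238]), 70.32722473144531)
mouthL [0.4803 0.0945 0.158 ] scene ray [ 0.4641 -0.0273  0.158 ]
   T 222 med z 0.1579 mean [0.4842 0.0998 0.1578] enc (array([0.48419165, 0.10015486]), 54.586952209472656)
   S 218 med z 0.1576 mean [0.4895 0.0958 0.1572] enc (array([0.48855399, 0.09635128]), 55.20386505126953)
mouthR [ 0.4568 -0.0309  0.158 ] scene ray [0.4906 0.0954 0.158 ]
   T 219 med z 0.1579 mean [ 0.4608 -0.028   0.1579] enc (array([ 0.46115613, -0.02783337]), 55.45619201660156)
   S 235 med z 0.1574 mean [ 0.4666 -0.0324  0.1573] enc (array([ 0.46602313, -0.03176073]), 53.839603424072266)
```

View pics/crop1.png

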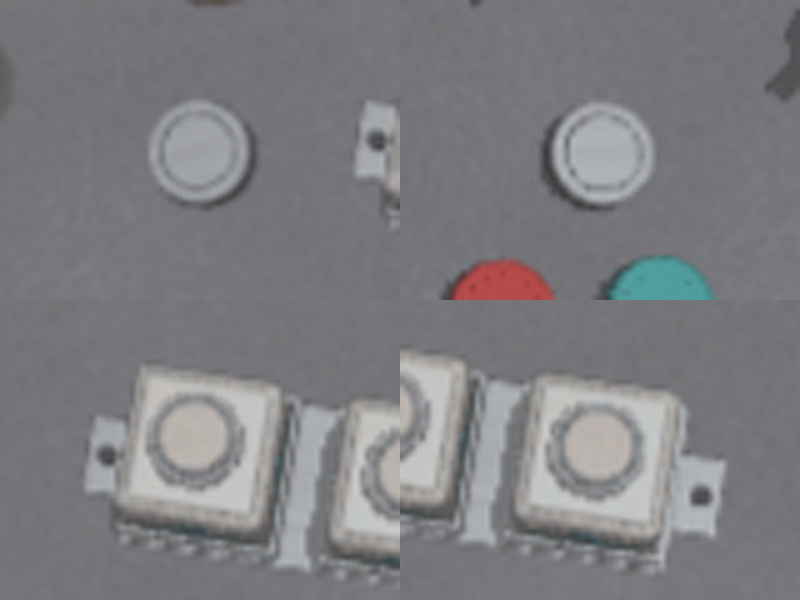

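The crop confirms it: the two plain grey steel discs are the lids, and the necks are on the white canisters. The two views agree to about 4 mm, and the mouths come out 130.1 mm apart, as they should. I'm starting with the right-hand lid.

```bash
python3 -m jog '[{"dp":[6,-4,-1],"twist":-10,"fingers":1},{"dp":[32.2,-20.8,-1],"twist":-70,"fingers":1},{"dp":[32.2,-20.8,-1],"twist":-70,"fingers":1},{"dp":[32.2,-20.8,-1],"twist":-70,"fingers":1},{"dp":[32.2,-20.8,-1],"twist":-70,"fingers":1},{"dp":[32.2,-20.8,-1],"twist":-70,"fingers":1},{"dp":[32.2,-20.8,4],"twist":-70,"fingers":1},{"dp":[32.2,-20.8,10],"twist":-70,"fingers":1}]' 30; python3 -c "
from h import *
o=env.get_obs();print(o['qpos'],o['tool_pos'],o['tool_rot'])"
```

```text
time_s: 1.2
tool_pos: [0.4693, -0.2832, 0.1228]
tool_rot: [179.8, 0.2, 92.9]
force: [0.4, -1.4, -0.8]
grip_width: 0.087
grasp_force: 0.0
[ 50.34606034  11.56491355 -24.44924911 104.36746902   5.29685422
  64.92383986  26.96772996] [ 0.46932432 -0.2832291   0.12279061] [1.79799891e+02 1.53991061e-01 9.28601695e+01]
```

```bash
python3 -m jog '[{"dp":[-0.1,-0.2,5],"twist":0,"fingers":1},{"dp":[-0.1,-0.2,10],"twist":0,"fingers":1},{"dp":[-0.1,-0.2,11.8],"twist":0,"fingers":1},{"dp":[-0.1,-0.2,11.8],"twist":0,"fingers":1},{"dp":[-0.1,-0.2,11.8],"twist":0,"fingers":0.7},{"dp":[-0.1,-0.2,11.8],"twist":0,"fingers":0.7},{"dp":[-0.1,-0.2,11.8],"twist":0,"fingers":0.7},{"dp":[-0.1,-0.2,11.8],"twist":0,"fingers":0.7}]' 35
```

```text
time_s: 2.2
tool_pos: [0.467, -0.2859, 0.0062]
tool_rot: [179.8, 0.1, 92.6]
force: [2.4, 0.4, 5.6]
grip_width: 0.0676
grasp_force: 35.0
```

```bash
python3 -m jog '[{"dp":[0,0,-6],"twist":-10,"fingers":0.7},{"dp":[0,0,-12],"twist":-20,"fingers":0.7},{"dp":[2,0,-18],"twist":-30,"fingers":0.7},{"dp":[8,0.4,-18.5],"twist":-40,"fingers":0.7},{"dp":[14,0.6,-18.5],"twist":-50,"fingers":0.7},{"dp":[20,0.8,-18.5],"twist":-60,"fingers":0.7},{"dp":[25.4,0.8,-18.5],"twist":-70,"fingers":0.7},{"dp":[25.4,0.8,-18.5],"twist":-80,"fingers":0.7}]' 35;python3 -m jog '[{"dp":[0,0,0],"twist":-10,"fingers":0.7},{"dp":[0,0,0],"twist":-20,"fingers":0.7},{"dp":[0,0,0],"twist":-30,"fingers":0.7},{"dp":[0,0,0],"twist":-35,"fingers":0.7},{"dp":[0,0,0],"twist":-35,"fingers":0.7}]'
cat > lid.py <<'E'
import sys
from h import *
# held lid: brightest flat ring hidden by gripper -> fit circle of 34 mm to side/top points in both clouds
o=env.get_obs();p=o["tool_pos"];print("tcp",p.round(4),"q7",o["qpos"][6].round(1),"yaw",o["tool_rot"][2].round(1))
E
python3 - <<'E'
from h import *
o=env.get_obs();p=o["tool_pos"];print("tcp",p.round(4),"q7",o["qpos"][6].round(1),"yaw",o["tool_rot"].round(2))
tl=[]
for n in("top","scene"):
    c=cam(n); a=c["pixels"]; u,v=proj(c,p)[0].astype(int); print(n,u,v,proj(c,p))
    tl.append(cv2.resize(a[v-45:v+45,u-30:u+30],(400,600),interpolation=cv2.INTER_CUBIC))
cv2.imwrite("pics/held.png",np.hstack(tl))
E
```

```text
time_s: 3.2
tool_pos: [0.4603, -0.026, 0.1891]
tool_rot: [-180.0, -0.1, 173.4]
force: [-0.4, -1.8, -2.6]
grip_width: 0.0673
grasp_force: 35.0
time_s: 3.82
tool_pos: [0.4606, -0.0312, 0.1888]
tool_rot: [180.0, -0.1, -152.4]
force: [1.3, 0.3, -2.6]
grip_width: 0.0678
grasp_force: 35.0
tcp [ 0.4606 -0.0312  0.1888] q7 120.2 yaw [ 1.7995e+02 -1.1000e-01 -1.5244e+02]
top 333 202 [[333.29290287 202.20088842]]
scene 303 180 [[303.72349511 180.18820025]]
```

View pics/held.png

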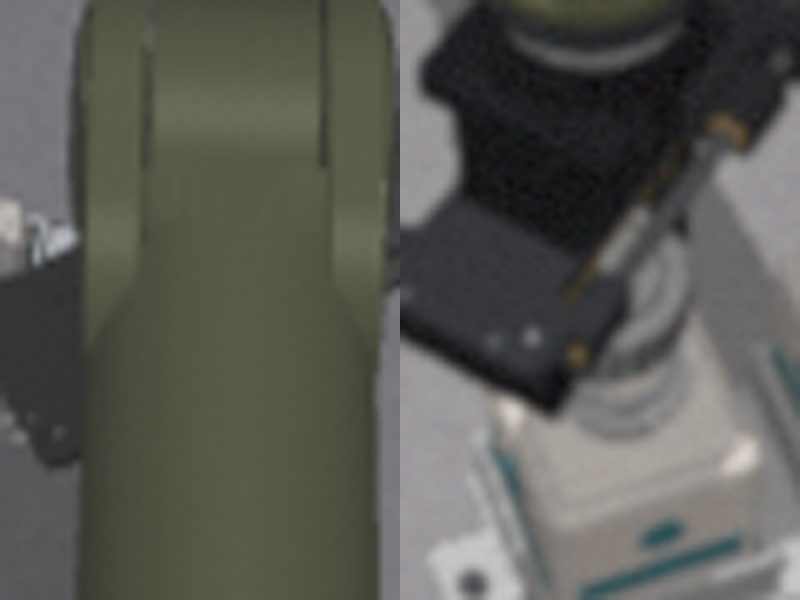

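The scene view shows the lid held level above the right neck, with the lid at crop (620,300) and the neck below it at (625,400). The arm blocks the top view, so I'll apply the computed offset and come down until contact.

```bash
python3 -m jog '[{"dp":[-0.5,0,0],"twist":0,"fingers":0.7},{"dp":[-0.5,0,1.5],"twist":0,"fingers":0.7},{"dp":[-0.5,0,2.5],"twist":0,"fingers":0.7},{"dp":[-0.5,0,3.0],"twist":0,"fingers":0.7},{"dp":[-0.5,0,3.2],"twist":0,"fingers":0.7},{"dp":[-0.5,0,3.2],"twist":0,"fingers":0.7}]'
```

```text
time_s: 4.68
tool_pos: [0.4661, -0.0288, 0.1575]
tool_rot: [180.0, -0.0, -152.4]
force: [0.8, 0.4, -2.5]
grip_width: 0.0676
grasp_force: 35.0
```

```bash
python3 -m jog '[{"dp":[0,0,0.2],"twist":0,"fingers":0.7},{"dp":[0,0,0.4],"twist":0,"fingers":0.7},{"dp":[0,0,0.4],"twist":0,"fingers":0.7}]'; python3 -m jog '[{"dp":[0,0,0.2],"twist":0,"fingers":0.7},{"dp":[0,0,0.4],"twist":0,"fingers":0.7},{"dp":[0,0,0.4],"twist":0,"fingers":0.7}]'
```

```text
time_s: 5.05
tool_pos: [0.4664, -0.0283, 0.154]
tool_rot: [-180.0, 0.0, -152.4]
force: [-1.4, 1.9, 1.4]
grip_width: 0.0679
grasp_force: 35.0
time_s: 5.42
tool_pos: [0.4667, -0.0283, 0.1535]
tool_rot: [-179.9, -0.0, -152.4]
force: [-9.9, 3.3, 26.7]
grip_width: 0.0675
grasp_force: 35.0
```

```bash
python3 -m jog '[{"dp":[0.1,0.1,-0.2],"twist":0,"fingers":0.7},{"dp":[0.1,0.1,-0.2],"twist":0,"fingers":0.7}]';  python3 -m jog '[{"dp":[0,0,0.1],"twist":10,"fingers":0.7},{"dp":[0,0,0.2],"twist":20,"fingers":0.7},{"dp":[0,0,0.2],"twist":20,"fingers":0.7}]';python3 -m jog '[{"dp":[0,0,0.1],"twist":10,"fingers":0.7},{"dp":[0,0,0.2],"twist":20,"fingers":0.7},{"dp":[0,0,0.2],"twist":20,"fingers":0.7}]'
```

```text
time_s: 5.68
tool_pos: [0.4664, -0.0283, 0.1538]
tool_rot: [-179.9, 0.2, -152.4]
force: [-1.8, 1.4, 11.2]
grip_width: 0.0676
grasp_force: 35.0
time_s: 6.05
tool_pos: [0.4661, -0.0279, 0.1518]
tool_rot: [-180.0, 0.2, -172.5]
force: [-2.5, 2.8, 11.0]
grip_width: 0.0677
grasp_force: 35.0
time_s: 6.42
tool_pos: [0.4661, -0.0285, 0.1498]
tool_rot: [-180.0, 0.2, 167.5]
force: [-2.9, 1.5, 11.7]
grip_width: 0.0676
grasp_force: 35.0
```

It has sunk 4 mm over 40° at constant force, so this lid fits the right neck and it has the 36 mm lead. I'll keep turning.

```bash
python3 -m jog '[{"dp":[0,0,0.1],"twist":10,"fingers":0.7},{"dp":[0,0,0.2],"twist":20,"fingers":0.7},{"dp":[0,0,0.3],"twist":30,"fingers":0.7},{"dp":[0,0,0.4],"twist":40,"fingers":0.7},{"dp":[0,0,0.4],"twist":40,"fingers":0.7}]';python3 -m jog '[{"dp":[0,0,0.1],"twist":10,"fingers":0.7},{"dp":[0,0,0.2],"twist":20,"fingers":0.7},{"dp":[0,0,0.25],"twist":25,"fingers":0.7},{"dp":[0,0,0.25],"twist":25,"fingers":0.7}]'
```

```text
time_s: 7.05
tool_pos: [0.466, -0.0309, 0.1458]
tool_rot: [-180.0, 0.3, 127.4]
force: [-3.5, -2.3, 13.5]
grip_width: 0.0674
grasp_force: 35.0
time_s: 7.55
tool_pos: [0.465, -0.0317, 0.1433]
tool_rot: [-180.0, 0.3, 102.5]
force: [-5.2, -4.3, 16.0]
grip_width: 0.0678
grasp_force: 35.0
```

```bash
python3 -m jog '[{"dp":[0,0,0.05],"twist":8,"fingers":0.7},{"dp":[0,0,0.05],"twist":8,"fingers":0.7}]';python3 -c "
from h import *
o=env.get_obs();print(o['qpos'],o['wrist_torque'])"
```

```text
time_s: 7.8
tool_pos: [0.4651, -0.0312, 0.1425]
tool_rot: [180.0, 0.3, 94.4]
force: [-4.7, -2.2, 13.2]
grip_width: 0.0679
grasp_force: 35.0
[ 41.61038599   0.87791515 -41.09447185 113.00037036   0.91380479
  66.30108607   4.59122615] [-0.82654933  1.29847585 -0.19683509]
```

```bash
for i in 1 2; do :; done; python3 -m jog '[{"dp":[0,0,0.05],"twist":6,"fingers":0.7},{"dp":[0,0,0.05],"twist":6,"fingers":0.7}]';python3 -c "
from h import *
o=env.get_obs();print(o['wrist_torque'])";python3 -m jog '[{"dp":[0,0,0.03],"twist":6,"fingers":0.7},{"dp":[0,0,0.03],"twist":6,"fingers":0.7}]';python3 -c "
from h import *
o=env.get_obs();print(o['wrist_torque'])"
```

```text
time_s: 8.05
tool_pos: [0.4652, -0.0312, 0.1422]
tool_rot: [179.9, 0.3, 88.4]
force: [-5.8, -4.0, 14.6]
grip_width: 0.0677
grasp_force: 35.0
[-0.65070562  1.16730083 -0.25865117]
time_s: 8.3
tool_pos: [0.4653, -0.0306, 0.1422]
tool_rot: [179.9, 0.2, 82.5]
force: [-6.5, -3.5, 16.1]
grip_width: 0.0679
grasp_force: 35.0
[-0.43983043  1.26120928 -0.24491452]
```

```bash
python3 -m jog '[{"dp":[0,0,0.03],"twist":8,"fingers":0.7},{"dp":[0,0,0.03],"twist":16,"fingers":0.7},{"dp":[0,0,0.03],"twist":16,"fingers":0.7}]';python3 -c "
from h import *
o=env.get_obs();print(o['wrist_torque'])"
```

```text
time_s: 8.68
tool_pos: [0.4638, -0.031, 0.142]
tool_rot: [-180.0, 0.3, 66.5]
force: [-12.8, -2.7, 21.1]
grip_width: 0.0677
grasp_force: 35.0
[-0.64418882  2.24791845 -0.56241299]
```

Home and tight: z has stopped at 0.142 and the torque is rising. I'll release, lift, look back and go for the other lid.

```bash
python3 -m jog '[{"dp":[0,0,-0.2],"twist":0,"fingers":0.7},{"dp":[0,0,-0.2],"twist":0,"fingers":1},{"dp":[0,0,-0.2],"twist":0,"fingers":1},{"dp":[0,0,-0.2],"twist":0,"fingers":1},{"dp":[0,0,-4],"twist":0,"fingers":1},{"dp":[0,0,-9],"twist":0,"fingers":1}]'; python3 -m jog '[{"dp":[5.9,-2,0],"twist":-10,"fingers":1},{"dp":[11.8,-4,0],"twist":-20,"fingers":1},{"dp":[17.7,-6,0],"twist":-24,"fingers":1},{"dp":[23.6,-8,0],"twist":-24,"fingers":1},{"dp":[29.9,-9.9,0],"twist":-24,"fingers":1},{"dp":[29.9,-9.9,6],"twist":-24,"fingers":1},{"dp":[29.9,-9.9,12],"twist":-24,"fingers":1},{"dp":[29.9,-9.9,12],"twist":-24,"fingers":1}]'
python3 - <<'E'
from h import *
T=cam("top");S=cam("scene")
for c in(T,S):
    q=near(c,(.4636,-.0298),.145,.185,.05);zt=np.median(q[:,2]);q=q[abs(q[:,2]-zt)<.006];print(len(q),q[:,2].min(),zt,fit(q))
    if len(q)>9: print(np.linalg.lstsq(np.c_[q[:,:2]-q[:,:2].mean(0),np.ones(len(q))],q[:,2],rcond=None)[0])
E
```

```text
time_s: 9.43
tool_pos: [0.4639, -0.0282, 0.2294]
tool_rot: [-179.8, 0.0, 66.7]
force: [1.7, 0.6, 0.4]
grip_width: 0.0866
grasp_force: 0.0
time_s: 10.42
tool_pos: [0.4893, 0.2834, 0.1051]
tool_rot: [-179.5, 0.2, 90.7]
force: [-0.0, 0.4, 1.0]
grip_width: 0.087
grasp_force: 0.0
422 0.15733318741768673 0.16328574184927902 (array([ 0.46254376, -0.02810129]), 68.50238800048828)
[-0.00227416 -0.00555749  0.16330864]
486 0.1567337201880229 0.16245550422373783 (array([ 0.46678671, -0.03180918]), 68.25602722167969)
[-0.01438781  0.00759185  0.16256358]
```

Lid 1 is home and level: its top is at 0.163 m, as it should be. Now to pick up lid 2.

```bash
python3 -m jog '[{"dp":[-0.1,0.2,5],"twist":0,"fingers":1},{"dp":[-0.1,0.2,9],"twist":0,"fingers":1},{"dp":[-0.1,0.2,10],"twist":0,"fingers":1},{"dp":[-0.1,0.2,10],"twist":0,"fingers":1},{"dp":[-0.1,0.2,10],"twist":0,"fingers":0.7},{"dp":[-0.1,0.2,10],"twist":0,"fingers":0.7},{"dp":[-0.1,0.2,10],"twist":0,"fingers":0.7},{"dp":[-0.1,0.2,10],"twist":0,"fingers":0.7}]' 35
```

```text
time_s: 11.52
tool_pos: [0.4936, 0.2848, 0.0104]
tool_rot: [-179.9, 0.0, 90.6]
force: [-4.8, -1.0, 7.0]
grip_width: 0.0676
grasp_force: 35.0
```

```bash
python3 -m jog '[{"dp":[0,0,-6],"twist":-10,"fingers":0.7},{"dp":[0,0,-12],"twist":-20,"fingers":0.7},{"dp":[-2,0,-18],"twist":-30,"fingers":0.7},{"dp":[-8,-0.4,-18.5],"twist":-40,"fingers":0.7},{"dp":[-14,-0.8,-18.5],"twist":-50,"fingers":0.7},{"dp":[-18.6,-1.1,-18.5],"twist":-60,"fingers":0.7},{"dp":[-18.6,-1.1,-18.5],"twist":-70,"fingers":0.7},{"dp":[-18.6,-1.1,-18.5],"twist":-75,"fingers":0.7}]' 35;python3 -m jog '[{"dp":[0,0,0],"twist":0,"fingers":0.7},{"dp":[0,0,0],"twist":0,"fingers":0.7}]';python3 -c "
from h import *
o=env.get_obs();print(o['qpos'])"
```

```text
time_s: 12.52
tool_pos: [0.4853, 0.0951, 0.1938]
tool_rot: [-179.8, 0.0, 165.7]
force: [-0.2, 0.6, -2.2]
grip_width: 0.0673
grasp_force: 35.0
time_s: 12.78
tool_pos: [0.4853, 0.0985, 0.1943]
tool_rot: [-180.0, 0.0, 165.5]
force: [-0.0, 0.1, -3.8]
grip_width: 0.0674
grasp_force: 35.0
[ 56.37183399   7.49976578 -74.36458722 104.9875698    7.56473626
  73.12848327  55.45204964]
```

```bash
python3 -m jog '[{"dp":[0,0,1.5],"twist":0,"fingers":0.7},{"dp":[0,0,2.5],"twist":0,"fingers":0.7},{"dp":[0,0,3.0],"twist":0,"fingers":0.7},{"dp":[0,0,3.3],"twist":0,"fingers":0.7},{"dp":[0,0,3.3],"twist":0,"fingers":0.7}]';python3 -m jog '[{"dp":[0,0,0.2],"twist":0,"fingers":0.7},{"dp":[0,0,0.4],"twist":0,"fingers":0.7},{"dp":[0,0,0.4],"twist":0,"fingers":0.7}]';python3 -c "
from h import *
o=env.get_obs();print(o['qpos'])"
```

```text
time_s: 13.4
tool_pos: [0.4857, 0.0985, 0.1615]
tool_rot: [180.0, 0.0, 165.6]
force: [0.7, 0.2, -3.5]
grip_width: 0.0675
grasp_force: 35.0
time_s: 13.78
tool_pos: [0.4863, 0.0986, 0.16]
tool_rot: [-180.0, 0.0, 165.6]
force: [-5.6, -1.8, 16.3]
grip_width: 0.0673
grasp_force: 35.0
[ 53.37916249  10.8725984  -72.9302443  107.46753658  11.1525325
  69.64505981  52.43634617]
```

```bash
python3 -m jog '[{"dp":[0.1,0,0.1],"twist":10,"fingers":0.7},{"dp":[0.1,0,0.25],"twist":20,"fingers":0.7},{"dp":[0.1,0,0.25],"twist":20,"fingers":0.7}]';python3 -m jog '[{"dp":[0,0,0.15],"twist":10,"fingers":0.7},{"dp":[0,0,0.3],"twist":20,"fingers":0.7},{"dp":[0,0,0.3],"twist":20,"fingers":0.7}]';python3 -c "
from h import *
o=env.get_obs();print(o['qpos'],o['wrist_torque'])"
```

```text
time_s: 14.15
tool_pos: [0.4867, 0.1003, 0.1573]
tool_rot: [179.8, 0.2, 145.5]
force: [0.9, 1.5, 7.0]
grip_width: 0.0677
grasp_force: 35.0
time_s: 14.52
tool_pos: [0.4868, 0.1002, 0.1543]
tool_rot: [179.7, 0.1, 125.5]
force: [0.1, 1.6, 7.8]
grip_width: 0.0674
grasp_force: 35.0
[ 47.63595044   8.71552164 -65.9455245  108.06560937   8.563018
  68.27262719  14.31470246] [ 0.60023422 -0.18674319 -0.41071124]
```

```bash
python3 -m jog '[{"dp":[0,0,0.15],"twist":10,"fingers":0.7},{"dp":[0,0,0.3],"twist":20,"fingers":0.7},{"dp":[0,0,0.45],"twist":30,"fingers":0.7},{"dp":[0,0,0.6],"twist":40,"fingers":0.7},{"dp":[0,0,0.6],"twist":40,"fingers":0.7}]';python3 -m jog '[{"dp":[0,0,0.1],"twist":8,"fingers":0.7},{"dp":[0,0,0.2],"twist":14,"fingers":0.7},{"dp":[0,0,0.2],"twist":14,"fingers":0.7}]';python3 -c "
from h import *
o=env.get_obs();print(o['qpos'],o['wrist_torque'])"
```

```text
time_s: 15.15
tool_pos: [0.4859, 0.0992, 0.1483]
tool_rot: [179.9, -0.0, 85.5]
force: [-2.8, 0.4, 10.8]
grip_width: 0.0675
grasp_force: 35.0
time_s: 15.52
tool_pos: [0.4859, 0.0989, 0.1464]
tool_rot: [179.9, -0.0, 71.5]
force: [-1.7, -0.6, 11.4]
grip_width: 0.0675
grasp_force: 35.0
[ 41.35594722   7.67177881 -58.89011553 108.73085113   7.18517809
  67.31769254 -38.54581408] [-0.02477334  0.72734517 -0.20159939]
```

```bash
python3 -m jog '[{"dp":[0,0,0.05],"twist":6,"fingers":0.7},{"dp":[0,0,0.05],"twist":6,"fingers":0.7}]';python3 -c "
from h import *
o=env.get_obs();print(o['wrist_torque'])";python3 -m jog '[{"dp":[0,0,0.03],"twist":6,"fingers":0.7},{"dp":[0,0,0.03],"twist":6,"fingers":0.7}]';python3 -c "
from h import *
o=env.get_obs();print(o['wrist_torque'])"
```

```text
time_s: 15.78
tool_pos: [0.4861, 0.0983, 0.1463]
tool_rot: [179.8, 0.0, 65.5]
force: [-3.4, -1.3, 15.1]
grip_width: 0.0676
grasp_force: 35.0
[-0.2905058   0.938344   -0.08020355]
time_s: 16.02
tool_pos: [0.4862, 0.0986, 0.1463]
tool_rot: [179.8, -0.0, 59.5]
force: [-3.1, -1.5, 17.0]
grip_width: 0.068
grasp_force: 35.0
[-0.02670668  1.3346927  -0.2663673 ]
```

Z has stopped at the predicted home height (0.1464). I'll tighten a little more, release, and back away to the starting side, clear of the cameras.

```bash
python3 -m jog '[{"dp":[0,0,0.03],"twist":8,"fingers":0.7},{"dp":[0,0,0.03],"twist":16,"fingers":0.7},{"dp":[0,0,0.03],"twist":16,"fingers":0.7}]';python3 -m jog '[{"dp":[0,0,-0.2],"twist":0,"fingers":0.7},{"dp":[0,0,-0.2],"twist":0,"fingers":1},{"dp":[0,0,-0.2],"twist":0,"fingers":1},{"dp":[0,0,-0.2],"twist":0,"fingers":1},{"dp":[0,0,-4],"twist":0,"fingers":1},{"dp":[0,0,-9],"twist":0,"fingers":1},{"dp":[0,0,-13],"twist":0,"fingers":1}]'; python3 -m jog '[{"dp":[6,0,0],"twist":0,"fingers":1},{"dp":[12,0,0],"twist":0,"fingers":1},{"dp":[18,0,0],"twist":0,"fingers":1},{"dp":[18,-6,0],"twist":0,"fingers":1},{"dp":[18,-10,0],"twist":0,"fingers":1},{"dp":[18,-10,0],"twist":0,"fingers":1}]'
python3 - <<'E'
from h import *
T=cam("top");S=cam("scene")
for n,c in(("T",T),("S",S)):
  for xy in((.4636,-.0298),(.4868,.0985)):
    q=near(c,xy,.145,.185,.05)
    if len(q)<9: print("blocked");continue
    zt=np.median(q[:,2]);q=q[abs(q[:,2]-zt)<.006];print(n,len(q),zt,fit(q),np.linalg.lstsq(np.c_[q[:,:2]-q[:,:2].mean(0),np.ones(len(q))],q[:,2],rcond=None)[0].round(4))
cv2.imwrite("pics/end.png",np.vstack([T["pixels"][80:320,60:580],S["pixels"][120:380,60:580]]))
E
```

```text
time_s: 16.4
tool_pos: [0.487, 0.1, 0.1459]
tool_rot: [179.8, -0.2, 43.7]
force: [-1.2, 0.8, 12.1]
grip_width: 0.0674
grasp_force: 35.0
time_s: 17.27
tool_pos: [0.4845, 0.0984, 0.2746]
tool_rot: [180.0, -0.0, 43.6]
force: [0.4, -0.3, -0.8]
grip_width: 0.0865
grasp_force: 0.0
time_s: 18.02
tool_pos: [0.5423, 0.2993, 0.2729]
tool_rot: [-179.9, 0.0, 44.1]
force: [0.2, -0.7, 0.4]
grip_width: 0.0869
grasp_force: 0.0
T 419 0.1634646547280451 (array([ 0.46298221, -0.02845674]), 67.6020736694336) [-0.0081  0.0202  0.1635]
T 424 0.1633619073236143 (array([0.48472418, 0.0987784 ]), 69.1178207397461) [-0.0067  0.0015  0.1635]
S 483 0.16263455670107196 (array([ 0.46580389, -0.03133159]), 70.52167510986328) [-0.0157 -0.0027  0.1627]
S 456 0.1622858305264854 (array([0.48747223, 0.09633119]), 70.02552795410156) [-0.0148  0.013   0.1625]
```

View pics/end.png

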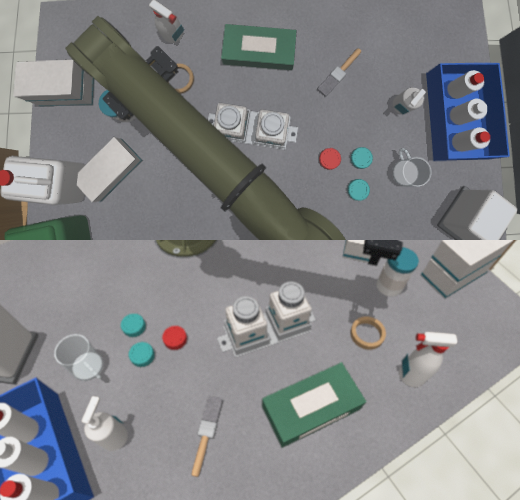

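Both lids sit on their necks with the tops at about 0.163 m and level (lower view, at about (245,308) and (290,292)). The bystanders haven't moved and the gripper is clear.

```bash
python3 -c "
from cell import env
print(env.sign_off())"
```

```text
the job is handed in; nothing more can be done
None
```

Both canisters are closed and the job is handed in at about 18 s: each lid fitted the first neck I tried and is home and level, its top measuring about 163 mm above the bench, and the bystanders are where they were.

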